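# Start the keyboard test rig from its key blocks

## Task

Start the keyboard test rig by pressing its keys with a fingertip, each gently and all the way down so that it stays down: first the round key, then the long bar, then the L-shaped key. Leave the small square key, which aborts the run, up. Only press: do not pick up, tip or shove the key blocks, and leave the other things on the bench where they are.

Things in the scene. Friction and masses are not known exactly. Their poses are not given: they have to be found in the camera images.
- key_round_top (a point): the spot to touch on the key with a round cap, 32 mm across (first to be pressed); on the upper face of the grey cap, over the middle of its block; z is up; 54 mm above the table with the key up, 47 mm when fully down. The cap is 12 mm thick with 14 mm free beneath it
- key_round (a joint): how far this key is down, in m: about 0 is up, 0.007 is fully down, against its stop. About 3 N moves it; once down, the cap gives on a soft cushion from 4 N (about 1.5 N more for each further mm, up to 6 mm, which is not counted in this value) and comes back when let go. The key itself has no return spring and stays down where it is left
- block_round_mid (a point): middle of the loose metal block under that key: 80 x 80 mm, 28 mm high, about 0.6 kg, black top plate, rubber foot; the point is 14 mm above the table, axes are the block's
- key_bar_top (a point): the spot to touch on the key with a long straight bar cap, 66 x 20 mm, long along the block's y (second); on the upper face of the grey cap, over the middle of its block; z is up; 54 mm above the table with the key up, 47 mm when fully down. The cap is 12 mm thick with 14 mm free beneath it
- key_bar (a joint): how far this key is down, in m: about 0 is up, 0.007 is fully down, against its stop. About 3 N moves it; once down, the cap gives on a soft cushion from 4 N (about 1.5 N more for each further mm, up to 6 mm, which is not counted in this value) and comes back when let go. The key itself has no return spring and stays down where it is left
- block_bar_mid (a point): middle of the loose metal block under that key: 80 x 80 mm, 28 mm high, about 0.6 kg, black top plate, rubber foot; the point is 14 mm above the table, axes are the block's
- key_ell_top (a point): the spot to touch on the key with an L-shaped cap, two 20 mm wide arms, 42 mm and 44 mm long over the outside along the block's +x and +y from the shared corner (third); on the upper face of the grey cap, over the middle of its block; z is up; 54 mm above the table with the key up, 47 mm when fully down. The cap is 12 mm thick with 14 mm free beneath it; the spot lies on the L where the arms join, 17 mm in from both outer edges
- key_ell (a joint): how far this key is down, in m: about 0 is up, 0.007 is fully down, against its stop. About 3 N moves it; once down, the cap gives on a soft cushion from 4 N (about 1.5 N more for each further mm, up to 6 mm, which is not counted in this value) and comes back when let go. The key itself has no return spring and stays down where it is left
- block_ell_mid (a point): middle of the loose metal block under that key: 80 x 80 mm, 28 mm high, about 0.6 kg, black top plate, rubber foot; the point is 14 mm above the table, axes are the block's
- key_square_top (a point): the spot to touch on the key with a small square cap, 20 x 20 mm (the rig's abort key: to be left up); on the upper face of the grey cap, over the middle of its block; z is up; 54 mm above the table with the key up, 47 mm when fully down. The cap is 12 mm thick with 14 mm free beneath it
- key_square (a joint): how far this key is down, in m: about 0 is up, 0.007 is fully down, against its stop. About 3 N moves it; once down, the cap gives on a soft cushion from 4 N (about 1.5 N more for each further mm, up to 6 mm, which is not counted in this value) and comes back when let go. The key itself has no return spring and stays down where it is left
- block_square_mid (a point): middle of the loose metal block under that key: 80 x 80 mm, 28 mm high, about 0.6 kg, black top plate, rubber foot; the point is 14 mm above the table, axes are the block's
- parts_tray: clear tray of orange key switches, 100 x 80 mm, 26 mm high; a loose bystander, to be left alone; origin on its underside at its middle
- jar: small closed jar, 40 mm across, 45 mm high; a loose bystander, to be left alone; origin on its underside at its middle
- spool: solder spool standing on its flange, 54 mm across, 36 mm high; a loose bystander, to be left alone; origin on its underside at its middle
- keypad: dark twelve-key keypad, 75 x 95 mm, 23 mm high; a loose bystander, to be left alone; origin on its underside at its middle
- screwdriver: screwdriver, 170 mm long, lying flat; a loose bystander, to be left alone; origin on its underside near the middle
- brush: small brush, 160 mm long, lying flat; a loose bystander, to be left alone; origin on its underside near the middle
- tweezers: steel tweezers, 120 mm long, 8 mm high, lying flat; a loose bystander, to be left alone; origin on its underside at its middle
There are look-alikes about, which are no part of the job. What is shaped like the part that bears key_square_top but orange is not meant. What is shaped like the part that bears key_ell_top but purple is not meant.

How it is judged:
On the way, in this order (a step that is already met when the one before it is completed fails the run):
1. the round key is down, at least 5 of its 7 mm (value of joint key_round above 0.005 m), for 0.1 s.
2. the long bar key is down, at least 5 of its 7 mm (value of joint key_bar above 0.005 m), for 0.1 s.
3. the L-shaped key is down, at least 5 of its 7 mm (value of joint key_ell above 0.005 m), for 0.1 s.
At the end, for the whole second after the job is handed in: the round, long bar and L-shaped keys are each at least 5 mm down (of 7 mm), the small square key is less than 3 mm down, every key block stands flat within 15 mm of where it began, and every bystander is within 20 mm of where it began (value of joint each of key_round, key_bar, key_ell above 0.005 m and value of joint key_square below 0.003 m and distance of each of block_round_mid, block_bar_mid, block_ell_mid, block_square_mid from where it was at the start of the episode below 0.015 m and angle between each of block_round_mid, block_bar_mid, block_ell_mid, block_square_mid's own z axis and vertical below 0.05 rad and distance of each of parts_tray, jar, spool, keypad, screwdriver, brush, tweezers from where it was at the start of the episode below 0.02 m); the robot touches nothing.
It fails at once if a key is pressed out of order (the long bar before the round key is down, or the L-shaped key before the long bar is down) ((value of joint key_bar above 0.003 m and value of joint key_round below 0.005 m) or (value of joint key_ell above 0.003 m and value of joint key_bar below 0.005 m)).
It fails at once if the small square key is pressed (value of joint key_square above 0.003 m).
It fails at once if a key or its block is pushed with more than 20 N (contact force between any of the fingers, the arm and block_round above 20 N or contact force between any of the fingers, the arm and block_bar above 20 N or contact force between any of the fingers, the arm and block_ell above 20 N or contact force between any of the fingers, the arm and block_square above 20 N).
It fails at once if a key block is pushed more than 15 mm out of place, lifted or tipped (distance of any of block_round_mid, block_bar_mid, block_ell_mid, block_square_mid from where it was at the start of the episode above 0.015 m or angle between any of block_round_mid, block_bar_mid, block_ell_mid, block_square_mid's own z axis and vertical above 0.15 rad).
It fails at once if a bystander is moved more than 20 mm or lifted (distance of any of parts_tray, jar, spool, keypad, screwdriver, brush, tweezers from where it was at the start of the episode above 0.02 m).
It also fails if it takes over 51 s, if anything falls off the work surface, if the arm or the gripper's body presses on something with over 40 N, if the wrist force passes 120 N, or if a joint passes its speed limit or range.

## Robot

A 6-joint arm with a two-finger parallel gripper is mounted at the origin on the work surface. World frame = base frame: x ahead of the robot, y to its left, z up, the work surface at z = 0. Lengths are in m, angles in rad, forces in N, time in s.
With the tool pointing down it reaches from about 0.35 to 0.775 m from the base axis. Payload 5.5 kg.
Tool frame: the origin (TCP) lies at the very end of the fingers, on their centre line; the grasp point (between the pads) lies 19 mm behind it; z points along the fingers, y is the direction in which the jaws open and shut (so a half turn about z gives the same grasp; the last joint's range is limited). The gripper opens to 85 mm and grips with 20 to 120 N. Pads are 22 mm wide; open, the fingers measure 114 mm over their backs; the gripper's body (76 mm by 85 mm) begins 54 mm behind the grasp point. The pads swing forward as they close: fully open they stand 13 mm farther back than shut.
Start: joints at [-1.306, 0.313, 0.046, 1.304, 0, 1.431], TCP at [0.226, -0.529, 0.196] pointing down, gripper open.
Joint ranges: [-2.76, 2.76], [-0.86, 1.69], [-1.03, 1.26], [-2.2, 2.34], [-1.47, 1.5], [-3.14, 3.14]. Speed limits (rad/s): [2.57, 2.57, 3.14, 3.14, 3.14, 3.14].

## Interface

Orientations are given as a unit quaternion [w, x, y, z].
In Python, from workcell import get_state, vision, workorder, silhouettes, tip_of gives the robot as it stands.
- The arm moves only by the shell command python3 -m inch 'ROWS' [FORCE]. ROWS is JSON, a list of rows, each a list of 7 numbers: the shift along the tool's x, y, z in cm, then the turn, a rotation vector about the tool's x, y, z in degrees, then the finger opening in cm, from 0 to 8.54. In form: [[dx, dy, dz, rx, ry, rz, hand], ...]. A call has 1 to 5 rows; each row shifts and turns the commanded pose from where the row before left it, along the tool's axes as they then stand; what a row does not reach is not made up. A row lasts 1/10 s, in which the tool goes at most 50 mm and 8.59 degrees, less where a joint would pass 70% of its speed; a pose out of reach is approached as far as the arm can. A call with a gripper value outside its range is refused whole. The fingers move at their own pace and stop on an object; FORCE is the grip in N (left out, the last holds). Time passes only in rows, so rows that do not move let the fingers close. It gives the time, the measured TCP pose, the force and the opening at its end, in the units of the state.
- get_state(): the state, without advancing time (a new reading comes with each control period).
- vision.read_camera(name): name is "side" or "top"; returns a dict with "pixels" (384x512x3 uint8, red, green, blue), "depth" (384x512 float32, m along the optical axis (not along the pixel's ray), 0 where there is no reading), "mtx" (3x3 intrinsics, pixels), "T" (4x4, takes a point from camera to world coordinates). Camera axes: x right, y up, looking along -z (the intrinsics and any distortion apply to the point x, -y, -z); pixel columns grow to the right and rows downward; lengths in m; the calibration is good to about 2 mm. A picture is of the moment at which its call begins.
- workorder.hand_in(): hands the job in, once; it reports no verdict.
Trained networks look in a picture, given as the dict that the camera call returned (one of the last four; its "shot" number tells which), for a name from the list of things; names that differ only in an ending like _2 or _b are one class to them, and where a whole thing is asked for, a point or a joint stands for the part that bears it (a point fixed in the world has none). Each returns a list of dicts, best first, with "confidence" (0 to 1); they miss things now and then, are a little off and sometimes report something else, mostly with a low value. They report only what shows in the picture. A call takes as long as a camera call. They do not tell look-alikes from the thing itself.
- silhouettes(picture, label): "mask" (384x512 bool, what is visible of it) and "location" ([column, row] in pixels, amid what is visible of it).
- tip_of(picture, label): "location" ([column, row] in pixels: a listed point, or the origin of a listed thing).
The state is a dict: "clock": time; "joint_pos": joint angles; "qvel": joint speeds; "tau": joint torques, N m; "tcp_pos": TCP position; "orientation": TCP orientation; "wrist_force": force on the tool from outside, world axes, zero at the start; "ft_torque": the same for the moment, N m; "finger_gap": finger opening in m.
Only numpy, scipy, OpenCV 4.12 (cv2) and the standard library are available. Lean on these libraries where they do the work, as an engineer would, in place of code of your own. Each camera call takes 0.05 s, during which the arm holds its last target.

## Working session

There is one attempt and no reset: what is moved stays moved. The work goes in short steps, Python scripts to look and compute and a shell command to move; the robot and the scene stay as the last step left them, time stands still between calls to the robot, and variables do not carry over. Pictures are saved under pics/ and viewed, and the job is handed in when it is done.

```bash
mkdir -p pics; ls; cat > h.py <<'E'
import numpy as np,cv2
from workcell import get_state, vision, workorder, silhouettes, tip_of
def world(p,u,v,z=None):
    K,T=p["mtx"],p["T"]
    r=np.array([(u-K[0,2])/K[0,0],-(v-K[1,2])/K[1,1],-1.])
    if z is None:
        d=np.median([x for x in p["depth"][int(v)-1:int(v)+2,int(u)-1:int(u)+2].ravel() if x>0])
        return T[:3,:3]@(r*d)+T[:3,3]
    d=T[:3,:3]@r; s=(z-T[2,3])/d[2]
    return T[:3,3]+s*d
E
python3 - <<'E'
from h import *
s=get_state();print({k:np.round(v,3) for k,v in s.items()})
for c in("top","side"):
    p=vision.read_camera(c)
    cv2.imwrite(f"pics/{c}0.png",cv2.resize(p["pixels"][:,:,::-1],(800,600)))
    print(c,np.round(p["T"],3).tolist(),p["mtx"].tolist(),[k for k in p])
    for n in("key_round_top","key_bar_top","key_ell_top","key_square_top"):
        for d in tip_of(p,n): 
            u,v=d["location"];print(n,round(d["confidence"],2),np.round([u,v]),np.round(world(p,u,v),3),np.round(world(p,u,v,.054),3))
E
```

```text
pics
{'clock': np.float64(0.0), 'joint_pos': array([-1.306,  0.314,  0.045,  1.304, -0.   ,  1.431]), 'qvel': array([-0.001,  0.002,  0.   ,  0.   , -0.   ,  0.001]), 'tau': array([ 0.0000e+00, -4.8063e+01,  2.9853e+01,  1.9000e-02, -0.0000e+00,
       -0.0000e+00]), 'tcp_pos': array([ 0.226, -0.528,  0.195]), 'orientation': array([-0.001,  0.98 ,  0.201, -0.   ]), 'wrist_force': array([-0.369,  0.186,  0.734]), 'ft_torque': array([ 0.022,  0.036, -0.03 ]), 'finger_gap': np.float64(0.085)}
top [[-0.001, 0.999, -0.038, 0.498], [-1.0, -0.002, -0.022, -0.006], [-0.022, 0.038, 0.999, 1.415], [0.0, 0.0, 0.0, 1.0]] [[470.1238929982417, 0.0, 253.30683794533596], [0.0, 470.1238929982417, 186.02148046447428], [0.0, 0.0, 1.0]] ['pixels', 'depth', 'mtx', 'T', 'shot']
key_round_top 0.58 [171. 176.] [0.58  0.265 0.054] [0.58  0.265 0.054]
key_round_top 0.41 [284. 164.] [ 0.613 -0.065  0.052] [ 0.613 -0.065  0.054]
key_bar_top 0.43 [281. 160.] [ 0.625 -0.055  0.052] [ 0.625 -0.055  0.054]
key_bar_top 0.36 [119. 151.] [0.658 0.429 0.015] [0.654 0.417 0.054]
key_ell_top 0.49 [271. 252.] [ 0.36  -0.027  0.055] [ 0.359 -0.027  0.054]
key_square_top 0.45 [353. 208.] [ 0.486 -0.262  0.054] [ 0.486 -0.262  0.054]
key_square_top 0.39 [368. 258.] [ 0.345 -0.303  0.056] [ 0.344 -0.304  0.054]
side [[-0.704, 0.468, -0.535, -0.02], [-0.71, -0.48, 0.515, 0.556], [-0.016, 0.742, 0.67, 0.796], [0.0, 0.0, 0.0, 1.0]] [[396.4391324174016, 0.0, 253.70657326012306], [0.0, 396.4391324174016, 189.87980503035476], [0.0, 0.0, 1.0]] ['pixels', 'depth', 'mtx', 'T', 'shot']
key_round_top 0.64 [168. 243.] [0.588 0.266 0.051] [0.585 0.268 0.054]
key_bar_top 0.6 [257. 175.] [ 0.614 -0.068  0.051] [ 0.612 -0.066  0.054]
key_ell_top 0.61 [248. 237.] [0.46  0.117 0.052] [0.459 0.119 0.054]
key_ell_top 0.52 [317. 232.] [ 0.35  -0.016  0.052] [ 0.349 -0.014  0.054]
key_square_top 0.61 [329. 168.] [ 0.484 -0.245  0.048] [ 0.48  -0.238  0.054]
```

View pics/top0.png

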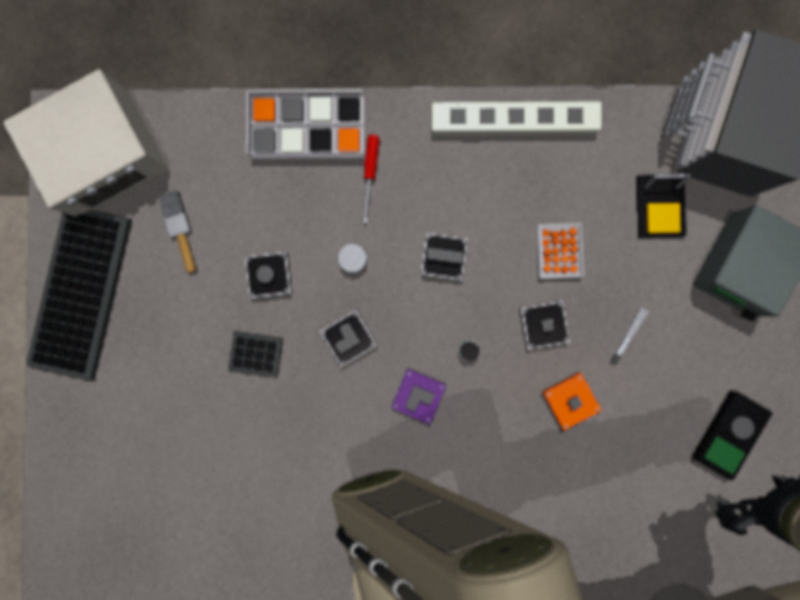

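View pics/side0.png

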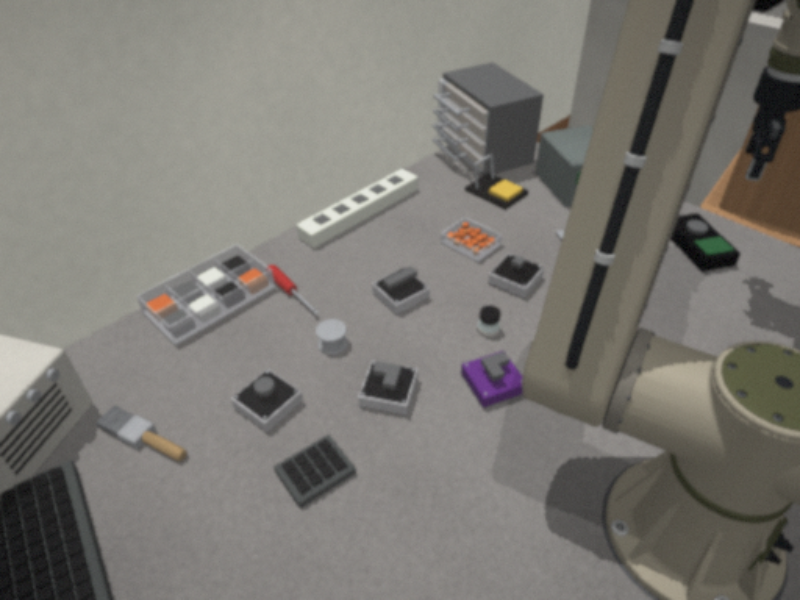

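Candidates (800×600 top picture):
- Round key at (265,273).
- Bar key at (444,256).
- L key: the black-topped one at (349,338) fits. The purple one at (419,397) is a look-alike.
- Square key: the black one at (546,325) is the abort key. The orange one at (573,402) is a look-alike.

I'll confirm in a crop and measure the caps.

```bash
python3 - <<'E'
from h import *
p=vision.read_camera("top")
g=p["pixels"][:,:,::-1]
K,T=p["mtx"],p["T"]
vv,uu=np.mgrid[0:384,0:512]; d=p["depth"]
P=np.stack([(uu-K[0,2])/K[0,0]*d,-(vv-K[1,2])/K[1,1]*d,-d],-1)@T[:3,:3].T+T[:3,3]
tiles=[]
for n,(u,v) in dict(round=(170,175),bar=(284,164),ell=(223,216),square=(350,208)).items():
    sl=(slice(v-24,v+24),slice(u-24,u+24))
    z=P[...,2][sl]; print(n,'z pct',np.round(np.percentile(z,[5,50,90,99]),3))
    cap=((z>.045)&(z<.065)).astype(np.uint8); blk=((z>.018)&(z<.07)).astype(np.uint8)
    for nm,m,h in(("cap",cap,.054),("blk",blk,.028)):
        c=max(cv2.findContours(m,0,2)[0],key=cv2.contourArea)
        mm=np.zeros_like(m);cv2.drawContours(mm,[c],-1,1,-1)
        y,x=np.nonzero(mm); 
        W=np.array([world(p,a+u-24,b+v-24,h)[:2] for a,b in zip(x,y)],np.float32)
        r=cv2.minAreaRect(W*1000)
        print(' ',nm,len(x),'mean',W.mean(0).round(4),'rect',np.round(r[0],1),np.round(r[1],1),round(r[2],1))
    cc=cv2.resize(g[sl],(380,290) if 0 else (290,290),interpolation=cv2.INTER_CUBIC)
    tiles.append(cc)
cv2.imwrite("pics/crop1.png",np.vstack([np.hstack(tiles[:2]),np.hstack(tiles[2:])]))
s=vision.read_camera("side")
for q,c in((p,"top"),(s,"side")):
  for n in("key_round_top","key_bar_top","key_ell_top"):
    for dd in silhouettes(q,n): print(c,n,round(dd["confidence"],2),np.round(dd["location"]),np.round(world(q,*dd["location"],.054),3))
E
```

```text
round z pct [-0.005  0.002  0.03   0.055]
  cap 92 mean [0.5812 0.268 ] rect [581.1 268. ] [29.  28.8] 45.1
  blk 735 mean [0.5812 0.2681] rect [581.2 267.8] [80.2 81.6] 6.7
bar z pct [-0.004  0.002  0.032  0.056]
  cap 160 mean [ 0.615  -0.0663] rect [614.9 -66.4] [65.5 20.1] 81.6
  blk 734 mean [ 0.615  -0.0665] rect [615.  -66.4] [79.3 80.4] 81.7
ell z pct [-0.005  0.001  0.032  0.056]
  cap 158 mean [0.4614 0.1148] rect [462.5 120. ] [41.7 42.7] 30.9
  blk 736 mean [0.4611 0.1149] rect [461.2 114.9] [79.7 80. ] 31.2
square z pct [-0.004  0.002  0.03   0.054]
  cap 51 mean [ 0.4855 -0.2552] rect [ 485.7 -255. ] [19.8 20.3] 9.4
  blk 759 mean [ 0.4854 -0.2548] rect [ 485.4 -254.6] [79.4 81.5] 9.4
top key_round_top 0.64 [171. 174.] [0.585 0.263 0.054]
top key_round_top 0.39 [220. 220.] [0.453 0.121 0.054]
top key_bar_top 0.53 [281. 161.] [ 0.623 -0.055  0.054]
top key_bar_top 0.48 [115. 143.] [0.677 0.429 0.054]
top key_ell_top 0.73 [269. 252.] [ 0.359 -0.022  0.054]
top key_ell_top 0.63 [222. 215.] [0.467 0.114 0.054]
top key_ell_top 0.45 [234. 104.] [0.791 0.08  0.054]
side key_round_top 0.57 [170. 247.] [0.571 0.273 0.054]
side key_bar_top 0.56 [257. 176.] [ 0.61  -0.063  0.054]
side key_bar_top 0.32 [247. 247.] [0.438 0.142 0.054]
side key_ell_top 0.67 [316. 234.] [ 0.345 -0.009  0.054]
side key_ell_top 0.66 [248. 239.] [0.454 0.121 0.054]
```

View pics/crop1.png

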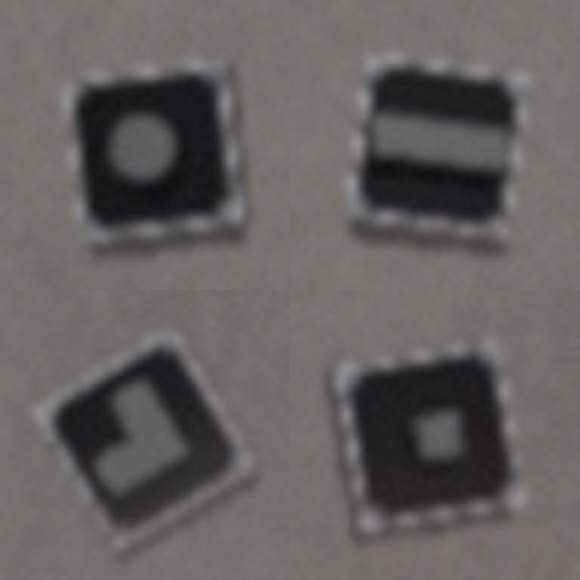

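Crop: the black-topped round (top left), bar (top right), L (bottom left) and square (bottom right, abort) keys are all confirmed. The depth fits agree to about 1 mm: round (0.581, 0.268), bar (0.615, −0.0665), L spot (0.461, 0.115). I'll close the fingers and turn the wrist to keep joint 6 in range.

```bash
python3 -m inch '[[0,0,0,0,0,-8,0],[0,0,0,0,0,-8,0],[0,0,0,0,0,-8,0],[0,0,0,0,0,-8,0],[0,0,0,0,0,-8,0]]' 30
python3 -m inch '[[0,0,0,0,0,-8,0],[0,0,0,0,0,-8,0],[0,0,0,0,0,-8,0],[0,0,0,0,0,-8,0],[0,0,0,0,0,-8,0]]'
cat > go.py <<'E'
import sys
from h import *
from scipy.spatial.transform import Rotation as R
s=get_state();q=s["orientation"];M=R.from_quat([*q[1:],q[0]]).as_matrix()
t=np.array([float(a) for a in sys.argv[1:4]])
f=np.array([0,0,-1]);
# small tilt correction (tool frame)
tilt=M.T@np.cross(M[:,2],f)
print("delta tool cm",np.round(M.T@(t-s["tcp_pos"])*100,2),"tilt deg",np.round(np.degrees(tilt),2),"q",np.round(s["joint_pos"],2),"F",np.round(s["wrist_force"],1),"gap",s["finger_gap"],"t",s["clock"],"tcp",np.round(s["tcp_pos"],4))
E
python3 go.py .581 .268 .12
```

```text
clock: 1.4
tcp_pos: [0.2265, -0.5286, 0.1961]
orientation: [0.0, 0.85, 0.526, -0.0]
wrist_force: [-0.9, -0.7, -0.2]
finger_gap: 0.0122
clock: 1.9
tcp_pos: [0.2264, -0.5286, 0.1961]
orientation: [0.0, 0.619, 0.785, -0.0]
wrist_force: [0.7, -1.6, 0.4]
finger_gap: 0.0
delta tool cm [69.16 53.1   7.61] tilt deg [-0.  0.  0.] q [-1.31  0.31  0.05  1.3  -0.    0.03] F [ 0.7 -1.6  0.4] gap 1.6850324066941257e-05 t 1.9 tcp [ 0.2264 -0.5286  0.1961]
```

```bash
python3 -m inch '[[3.4,2.6,0,0,0,0,0],[3.4,2.6,0,0,0,0,0],[3.4,2.6,0,0,0,0,0],[3.4,2.6,0,0,0,0,0],[3.4,2.6,0,0,0,0,0]]'
python3 -m inch '[[3.4,2.6,0,0,0,0,0],[3.4,2.6,0,0,0,0,0],[3.4,2.6,0,0,0,0,0],[3.4,2.6,0,0,0,0,0],[3.4,2.6,0,0,0,0,0]]'
python3 -m inch '[[3.4,2.6,0,0,0,0,0],[3.4,2.6,0,0,0,0,0],[3.4,2.6,0,0,0,0,0],[3.4,2.6,0,0,0,0,0],[3.4,2.6,0,0,0,0,0]]'
python3 go.py .581 .268 .12
```

```text
clock: 2.4
tcp_pos: [0.3146, -0.3319, 0.1962]
orientation: [0.0, 0.621, 0.783, -0.0]
wrist_force: [0.7, 0.5, -0.8]
finger_gap: -0.0001
clock: 2.9
tcp_pos: [0.4025, -0.1366, 0.1964]
orientation: [0.001, 0.621, 0.784, 0.0]
wrist_force: [1.0, -0.7, -0.3]
finger_gap: -0.0003
clock: 3.4
tcp_pos: [0.4903, 0.0588, 0.1963]
orientation: [0.0, 0.621, 0.784, 0.0]
wrist_force: [1.4, -0.5, 0.4]
finger_gap: -0.0004
delta tool cm [18.3  13.6   7.63] tilt deg [ 0.04  0.02 -0.  ] q [-0.04  0.16 -0.16  1.26 -0.    1.3 ] F [ 1.4 -0.5  0.4] gap -0.000420237879331712 t 3.4 tcp [0.4903 0.0588 0.1963]
```

```bash
python3 -m inch '[[3.6,2.7,0.5,0,0,0,0],[3.6,2.7,1,0,0,0,0],[3.6,2.7,2,0,0,0,0],[3.6,2.7,2,0,0,0,0],[3.6,2.7,2,0,0,0,0]]'
python3 -m inch '[[0,0,0,0,0,0,0],[0,0,0,0,0,0,0]]'
python3 go.py .581 .268 .064
```

```text
clock: 3.9
tcp_pos: [0.5808, 0.265, 0.1205]
orientation: [0.0, 0.621, 0.784, 0.0]
wrist_force: [1.7, -0.7, 0.4]
finger_gap: 0.0001
clock: 4.1
tcp_pos: [0.5793, 0.2637, 0.1195]
orientation: [-0.001, 0.62, 0.784, -0.001]
wrist_force: [-0.6, 0.0, 0.5]
finger_gap: -0.0
delta tool cm [0.39 0.29 5.55] tilt deg [-0.17  0.04 -0.  ] q [ 0.3   0.46  0.08  1.19 -0.    1.64] F [-0.6  0.   0.5] gap -2.6678407732107772e-05 t 4.1 tcp [0.5793 0.2637 0.1195]
```

```bash
python3 -m inch '[[0.4,0.3,2,0,0,0,0],[0,0,2,0,0,0,0],[0,0,1.5,0,0,0,0],[0,0,0,0,0,0,0]]'
python3 go.py .581 .268 .054
python3 - <<'E'
from h import *
a=vision.read_camera("side");b=vision.read_camera("top")
A=cv2.resize(a["pixels"][205:275,130:210,::-1],(400,350),interpolation=2);B=cv2.resize(b["pixels"][140:210,130:210,::-1],(400,350),interpolation=2)
cv2.imwrite("pics/r1.png",np.hstack([A,B]))
E
```

```text
clock: 4.5
tcp_pos: [0.5807, 0.2657, 0.0652]
orientation: [-0.001, 0.622, 0.783, -0.001]
wrist_force: [0.2, 0.2, -1.2]
finger_gap: 0.0002
delta tool cm [0.22 0.08 1.12] tilt deg [-0.16  0.03  0.  ] q [ 0.3   0.5   0.    1.07 -0.    1.65] F [ 0.2  0.2 -1.2] gap 0.00022002242650198472 t 4.5 tcp [0.5807 0.2657 0.0652]
```

View pics/r1.png

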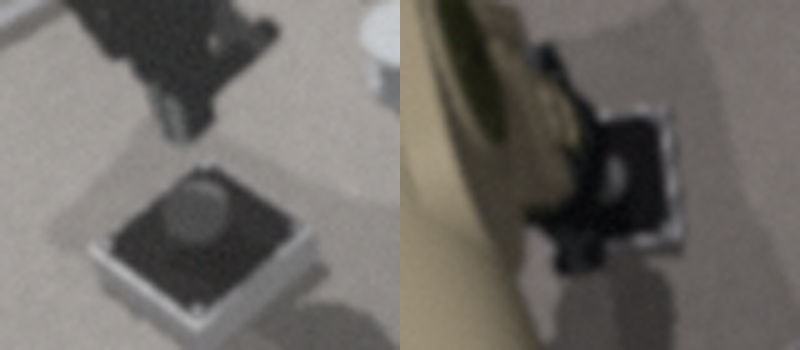

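```bash
cat >> h.py <<'E'
def proj(p,X):
    c=p["T"][:3,:3].T@(np.array(X)-p["T"][:3,3]);K=p["mtx"]
    return K[0,0]*c[0]/-c[2]+K[0,2],K[1,1]*-c[1]/-c[2]+K[1,2],-c[2]
E
python3 - <<'E'
from h import *
a=vision.read_camera("side")
s=get_state()
print("tcp",s["tcp_pos"],proj(a,s["tcp_pos"]),"cap",proj(a,[.581,.268,.054]))
for v in range(222,252,2): print(v,[tuple(np.round(world(a,u,v),3)) for u in (164,167,170)])
E
```

```text
tcp [0.58290789 0.266936   0.0679273 ] (np.float64(167.91733413232168), np.float64(239.3324610162146), np.float64(0.9592020507110455)) cap (np.float64(168.93868546154337), np.float64(243.74907969210597), np.float64(0.9669632531539656))
222 [(np.float64(0.567), np.float64(0.274), np.float64(0.146)), (np.float64(0.555), np.float64(0.272), np.float64(0.153)), (np.float64(0.547), np.float64(0.269), np.float64(0.157))]
224 [(np.float64(0.574), np.float64(0.272), np.float64(0.133)), (np.float64(0.566), np.float64(0.268), np.float64(0.136)), (np.float64(0.55), np.float64(0.269), np.float64(0.149))]
226 [(np.float64(0.574), np.float64(0.273), np.float64(0.127)), (np.float64(0.567), np.float64(0.269), np.float64(0.129)), (np.float64(0.57), np.float64(0.26), np.float64(0.12))]
228 [(np.float64(0.575), np.float64(0.273), np.float64(0.119)), (np.float64(0.569), np.float64(0.269), np.float64(0.121)), (np.float64(0.571), np.float64(0.261), np.float64(0.112))]
230 [(np.float64(0.575), np.float64(0.275), np.float64(0.114)), (np.float64(0.57), np.float64(0.27), np.float64(0.114)), (np.float64(0.661),
[... 1152 characters left out ...]
1), np.float64(0.276), np.float64(0.051)), (np.float64(0.585), np.float64(0.271), np.float64(0.052)), (np.float64(0.58), np.float64(0.266), np.float64(0.052))]
246 [(np.float64(0.586), np.float64(0.28), np.float64(0.052)), (np.float64(0.58), np.float64(0.275), np.float64(0.053)), (np.float64(0.574), np.float64(0.27), np.float64(0.053))]
248 [(np.float64(0.581), np.float64(0.283), np.float64(0.051)), (np.float64(0.575), np.float64(0.278), np.float64(0.051)), (np.float64(0.57), np.float64(0.273), np.float64(0.052))]
250 [(np.float64(0.577), np.float64(0.286), np.float64(0.049)), (np.float64(0.571), np.float64(0.282), np.float64(0.05)), (np.float64(0.566), np.float64(0.276), np.float64(0.051))]
```

```bash
python3 - <<'E'
from h import *
a=vision.read_camera("side")
s=get_state();print(s["tcp_pos"],s["clock"])
im=cv2.resize(a["pixels"][190:270,120:220,::-1],(800,640)[:1]+(600,),interpolation=0)
u,v,_=proj(a,s["tcp_pos"]);cv2.drawMarker(im,(int((u-120+.5)*8),int((v-190+.5)*7.5)),(0,255,255),0,20)
cv2.imwrite("pics/r2.png",im)
d=a["depth"][205:250:1,150:190]
cv2.imwrite("pics/r2d.png",cv2.resize(cv2.applyColorMap(((a["depth"][190:270,120:220]-.8)/.4*255).clip(0,255).astype(np.uint8),2),(800,600),interpolation=0))
E
```

```text
[0.58317996 0.26720811 0.06807486] 4.7
```

View pics/r2.png

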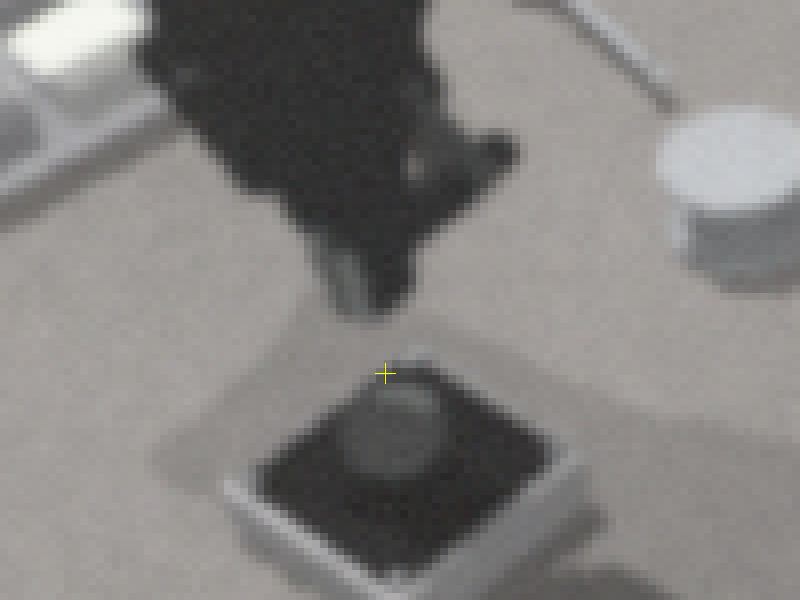

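View pics/r2d.png

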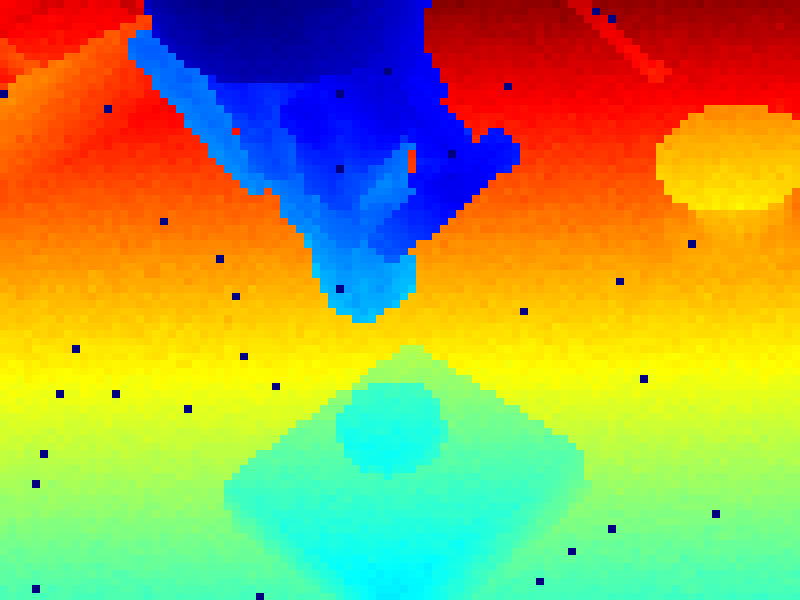

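The measured TCP projects to (385,373) in the first crop, but the visible fingertip is at (365,315). The real tip is therefore about 30 mm higher than reported. I'll measure the tip against the reported pose before pressing.

```bash
cat > tip.py <<'E'
from h import *
s=get_state();t=s["tcp_pos"]
for c in("side","top"):
    p=vision.read_camera(c);K,T=p["mtx"],p["T"]
    vv,uu=np.mgrid[0:384,0:512]; d=p["depth"]
    P=np.stack([(uu-K[0,2])/K[0,0]*d,-(vv-K[1,2])/K[1,1]*d,-d],-1)@T[:3,:3].T+T[:3,3]
    m=(d>0)&(np.hypot(P[...,0]-t[0],P[...,1]-t[1])<.03)&(P[...,2]>.064)
    Q=P[m]
    if len(Q)==0: print(c,"none");continue
    o=np.argsort(Q[:,2])
    print(c,len(Q),"lowest z",np.round(Q[o[[0,2,5,10,20]]],3).tolist())
    for zl in(.08,.09,.10,.11,.12,.13):
        k=abs(Q[:,2]-zl)<.005
        if k.any(): print("  z",zl,k.sum(),"x",Q[k,0].min().round(3),Q[k,0].max().round(3),"y",Q[k,1].min().round(3),Q[k,1].max().round(3))
print(np.round(t,4),np.round(get_state()["tcp_pos"],4),np.round(get_state()["wrist_force"],1))
E
python3 tip.py; python3 -m inch '[[0,0,0,0,0,0,0],[0,0,0,0,0,0,0]]'; python3 tip.py
```

```text
side 614 lowest z [[0.575, 0.271, 0.104], [0.581, 0.277, 0.108], [0.576, 0.275, 0.109], [0.569, 0.271, 0.112], [0.569, 0.265, 0.114]]
  z 0.1 1 x 0.575 0.575 y 0.271 0.271
  z 0.11 22 x 0.569 0.594 y 0.261 0.279
  z 0.12 34 x 0.566 0.585 y 0.257 0.279
  z 0.13 31 x 0.567 0.594 y 0.265 0.278
top 839 lowest z [[0.579, 0.253, 0.109], [0.563, 0.247, 0.152], [0.563, 0.248, 0.16], [0.61, 0.279, 0.574], [0.612, 0.271, 0.576]]
  z 0.11 2 x 0.573 0.579 y 0.253 0.255
[0.5832 0.2672 0.0681] [0.5831 0.2675 0.0677] [-1.2  0.5  0.5]
clock: 5.0
tcp_pos: [0.5824, 0.2677, 0.0666]
orientation: [0.0, 0.621, 0.784, 0.0]
wrist_force: [-0.7, -0.5, -0.2]
finger_gap: -0.0
side 620 lowest z [[0.576, 0.271, 0.1], [0.585, 0.278, 0.105], [0.572, 0.276, 0.107], [0.57, 0.265, 0.11], [0.574, 0.276, 0.112]]
  z 0.1 3 x 0.574 0.585 y 0.271 0.278
  z 0.11 30 x 0.568 0.593 y 0.258 0.279
  z 0.12 32 x 0.567 0.586 y 0.256 0.279
  z 0.13 27 x 0.565 0.592 y 0.265 0.279
top 833 lowest z [[0.579, 0.253, 0.107], [0.56, 0.254, 0.159], [0.56, 0.25, 0.164], [0.61, 0.274, 0.573], [0.605, 0.282, 0.575]]
  z 0.11 1 x 0.579 0.579 y 0.253 0.253
[0.5824 0.2677 0.0666] [0.5822 0.2677 0.0662] [0.5 0.2 0.1]
```

```bash
python3 -m inch '[[0,0,0.3,0,0,0,0],[0,0,0.3,0,0,0,0],[0,0,0.3,0,0,0,0],[0,0,0,0,0,0,0]]'; python3 tip.py
```

```text
clock: 5.5
tcp_pos: [0.5816, 0.2674, 0.0562]
orientation: [-0.0, 0.621, 0.784, -0.001]
wrist_force: [-0.2, -1.2, -0.0]
finger_gap: -0.0003
side 606 lowest z [[0.573, 0.272, 0.092], [0.581, 0.278, 0.094], [0.578, 0.276, 0.095], [0.574, 0.276, 0.098], [0.573, 0.276, 0.102]]
  z 0.09 4 x 0.573 0.585 y 0.272 0.278
  z 0.1 29 x 0.567 0.592 y 0.259 0.279
  z 0.11 33 x 0.565 0.584 y 0.257 0.278
  z 0.12 27 x 0.563 0.592 y 0.266 0.279
  z 0.13 21 x 0.566 0.593 y 0.269 0.282
top 814 lowest z [[0.561, 0.247, 0.14], [0.563, 0.251, 0.145], [0.56, 0.25, 0.147], [0.611, 0.269, 0.565], [0.609, 0.269, 0.566]]
[0.5816 0.2674 0.0562] [0.582  0.2676 0.0568] [ 0.7 -0.3 -0.1]
```

```bash
python3 -m inch '[[0,0,0.6,0,0,0,0],[0,0,0.6,0,0,0,0],[0,0,0.6,0,0,0,0],[0,0,0.4,0,0,0,0],[0,0,0,0,0,0,0]]'; python3 tip.py
```

```text
clock: 6.1
tcp_pos: [0.5814, 0.2673, 0.0339]
orientation: [-0.0, 0.621, 0.784, -0.001]
wrist_force: [-0.5, 0.1, 0.6]
finger_gap: -0.0002
side 569 lowest z [[0.573, 0.271, 0.069], [0.579, 0.277, 0.073], [0.575, 0.271, 0.075], [0.584, 0.278, 0.078], [0.568, 0.261, 0.08]]
  z 0.08 30 x 0.565 0.584 y 0.257 0.279
  z 0.09 31 x 0.566 0.593 y 0.257 0.279
  z 0.1 22 x 0.566 0.586 y 0.267 0.279
  z 0.11 26 x 0.554 0.603 y 0.27 0.283
  z 0.12 63 x 0.555 0.604 y 0.253 0.285
  z 0.13 40 x 0.552 0.606 y 0.25 0.286
top 776 lowest z [[0.578, 0.254, 0.076], [0.562, 0.247, 0.124], [0.559, 0.249, 0.128], [0.611, 0.271, 0.542], [0.605, 0.281, 0.544]]
  z 0.08 1 x 0.578 0.578 y 0.254 0.254
  z 0.12 2 x 0.562 0.565 y 0.247 0.25
  z 0.13 4 x 0.556 0.562 y 0.249 0.254
[0.5814 0.2673 0.0339] [0.582  0.2676 0.0349] [ 0.   0.2 -0.6]
```

The reported z of 0.034 is already 20 mm below the cap top and there is no contact force. The pose reading is therefore about 36 mm too low in z, so I'll finish the descent by force.

```bash
python3 -m inch '[[0,0,0.5,0,0,0,0],[0,0,0.4,0,0,0,0],[0,0,0.2,0,0,0,0],[0,0,0,0,0,0,0]]'; python3 -m inch '[[0,0,0.15,0,0,0,0],[0,0,0,0,0,0,0]]';python3 -m inch '[[0,0,0.15,0,0,0,0],[0,0,0,0,0,0,0]]';python3 -m inch '[[0,0,0.15,0,0,0,0],[0,0,0,0,0,0,0]]'
```

```text
clock: 6.6
tcp_pos: [0.5817, 0.2675, 0.0235]
orientation: [-0.0, 0.621, 0.784, -0.0]
wrist_force: [-0.3, 0.0, 0.8]
finger_gap: -0.0
clock: 6.8
tcp_pos: [0.5821, 0.2676, 0.0225]
orientation: [0.0, 0.621, 0.784, -0.0]
wrist_force: [-0.7, -0.0, 0.6]
finger_gap: 0.0
clock: 7.0
tcp_pos: [0.582, 0.2676, 0.0209]
orientation: [-0.0, 0.621, 0.784, -0.0]
wrist_force: [0.5, -0.3, -0.1]
finger_gap: -0.0
clock: 7.2
tcp_pos: [0.582, 0.2675, 0.0194]
orientation: [-0.0, 0.621, 0.784, -0.0]
wrist_force: [-0.0, -0.2, -0.1]
finger_gap: 0.0003
```

```bash
python3 -m inch '[[0,0,0.15,0,0,0,0],[0,0,0,0,0,0,0]]'; python3 -m inch '[[0,0,0.15,0,0,0,0],[0,0,0,0,0,0,0]]';python3 -m inch '[[0,0,0.15,0,0,0,0],[0,0,0,0,0,0,0]]'; python3 - <<'E'
from h import *
a=vision.read_camera("side")
cv2.imwrite("pics/r4.png",cv2.resize(a["pixels"][200:270,120:220,::-1],(700,490),interpolation=2))
E
```

```text
clock: 7.4
tcp_pos: [0.5822, 0.2676, 0.018]
orientation: [0.0, 0.621, 0.784, 0.0]
wrist_force: [0.1, -0.7, -0.3]
finger_gap: -0.0002
clock: 7.6
tcp_pos: [0.5823, 0.2676, 0.0167]
orientation: [0.0, 0.621, 0.784, 0.0]
wrist_force: [-0.1, 1.1, 1.6]
finger_gap: 0.0001
clock: 7.8
tcp_pos: [0.5823, 0.2676, 0.0151]
orientation: [0.0, 0.621, 0.784, 0.0]
wrist_force: [-0.5, -0.8, 2.5]
finger_gap: -0.0002
```

View pics/r4.png

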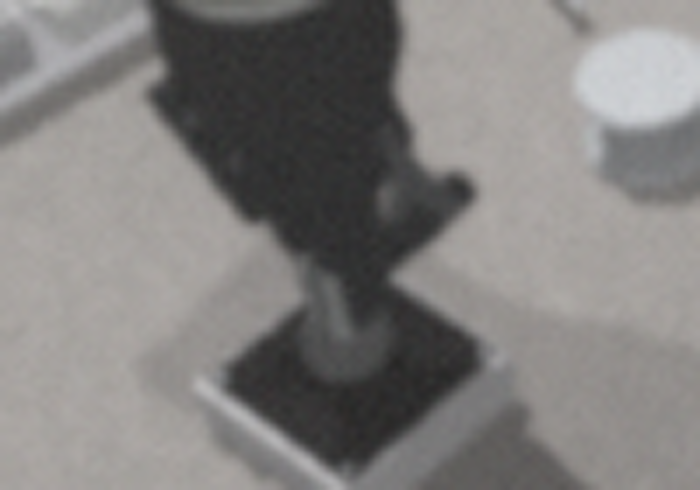

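The fingertip is on the cap at about (345,340), and the force is rising. I'll keep pressing.

```bash
for i in 1; do :; done; python3 -m inch '[[0,0,0.15,0,0,0,0],[0,0,0,0,0,0,0]]'; python3 -m inch '[[0,0,0.15,0,0,0,0],[0,0,0,0,0,0,0]]';python3 -m inch '[[0,0,0.15,0,0,0,0],[0,0,0,0,0,0,0]]'
```

```text
clock: 8.05
tcp_pos: [0.5822, 0.2676, 0.0134]
orientation: [0.0, 0.621, 0.784, 0.0]
wrist_force: [-0.3, -1.1, 0.8]
finger_gap: 0.0001
clock: 8.25
tcp_pos: [0.5822, 0.2676, 0.0119]
orientation: [0.0, 0.621, 0.784, 0.0]
wrist_force: [1.0, 0.9, 2.2]
finger_gap: 0.0001
clock: 8.45
tcp_pos: [0.5823, 0.2676, 0.0108]
orientation: [0.0, 0.621, 0.784, 0.0]
wrist_force: [-0.5, -0.6, 6.0]
finger_gap: -0.0001
```

```bash
python3 -m inch '[[0,0,0.15,0,0,0,0],[0,0,0,0,0,0,0]]'; python3 -m inch '[[0,0,0.1,0,0,0,0],[0,0,0,0,0,0,0]]'
```

```text
clock: 8.65
tcp_pos: [0.5823, 0.2676, 0.0096]
orientation: [0.0, 0.621, 0.784, 0.0]
wrist_force: [-2.1, -0.6, 7.0]
finger_gap: 0.0001
clock: 8.85
tcp_pos: [0.5824, 0.2676, 0.0089]
orientation: [0.0, 0.621, 0.784, 0.0]
wrist_force: [-1.2, -0.2, 8.5]
finger_gap: -0.0002
```

Force is climbing at the cushion's rate, so the round key is fully down. I'll lift and check.

```bash
python3 -m inch '[[0,0,-1,0,0,0,0],[0,0,-3,0,0,0,0],[0,0,-4,0,0,0,0],[0,0,-4,0,0,0,0],[0,0,0,0,0,0,0]]'; python3 - <<'E'
from h import *
p=vision.read_camera("side")
for n,c in dict(round=(.581,.268),bar=(.615,-.0665),ell=(.461,.115),square=(.4855,-.255)).items():
    r=[]
    for z in(.054,.047):
        u,v,_=proj(p,[*c,z]); q=[world(p,u+a,v+b)[2] for a in(-1,0,1) for b in(-1,0,1)]; r.append(np.median(q))
    print(n,np.round(r,4))
E
python3 go.py .615 -.0665 .09
```

```text
clock: 9.35
tcp_pos: [0.5856, 0.2688, 0.1346]
orientation: [0.003, 0.621, 0.784, 0.004]
wrist_force: [0.2, 0.3, 0.5]
finger_gap: -0.0003
round [0.0443 0.044 ]
bar [0.0505 0.0508]
ell [0.0506 0.0509]
square [0.5619 0.5589]
delta tool cm [-33.3   -4.68   4.12] tilt deg [ 0.36 -0.03 -0.  ] q [ 0.31  0.46  0.11  1.21 -0.    1.65] F [-0.5 -0.1 -0.4] gap 0.0005339386234909633 t 9.4 tcp [0.5843 0.2684 0.1316]
```

The round key sits 6.5 mm lower than the keys that are up. On to the bar.

```bash
python3 -m inch '[[-4.2,-0.6,0,0,0,0,0],[-4.2,-0.6,0,0,0,0,0],[-4.2,-0.6,0,0,0,0,0],[-4.2,-0.6,0,0,0,0,0]]'; python3 -m inch '[[-4.2,-0.6,0.5,0,0,0,0],[-4.2,-0.6,0.5,0,0,0,0],[-4.2,-0.6,1,0,0,0,0],[-4,-0.6,1,0,0,0,0],[0,0,1,0,0,0,0]]';python3 -m inch '[[0,0,1,0,0,0,0],[0,0,0,0,0,0,0],[0,0,0,0,0,0,0]]'; python3 go.py .615 -.0665 .05; python3 tip.py
```

```text
clock: 9.8
tcp_pos: [0.5958, 0.0972, 0.1263]
orientation: [-0.001, 0.621, 0.784, -0.001]
wrist_force: [1.4, -1.2, 0.2]
finger_gap: 0.0001
clock: 10.3
tcp_pos: [0.6111, -0.0734, 0.0859]
orientation: [-0.0, 0.624, 0.782, -0.001]
wrist_force: [0.2, -0.3, -0.1]
finger_gap: -0.0005
clock: 10.6
tcp_pos: [0.6109, -0.067, 0.0774]
orientation: [-0.001, 0.62, 0.784, -0.0]
wrist_force: [-0.0, 0.3, 0.2]
finger_gap: 0.0003
delta tool cm [-0.05  0.41  2.74] tilt deg [-0.09 -0.05 -0.  ] q [-0.24  0.45 -0.05  1.07  0.    1.1 ] F [-0.   0.3  0.2] gap 0.0002589273721721547 t 10.6 tcp [ 0.6109 -0.067   0.0774]
side 561 lowest z [[0.614, -0.059, 0.112], [0.601, -0.061, 0.114], [0.601, -0.057, 0.117], [0.602, -0.058, 0.119], [0.621, -0.058, 0.123]]
  z 0.11 4 x 0.601 0.614 y -0.067 -0.058
  z 0.12 22 x 0.597 0.621 y -0.076 -0.055
  z 0.13 30 x 0.596 0.623 y -0.076 -0.055
top 871 lowest z [[0.625, -0.045, 0.523], [0.622, -0.044, 0.535], [0.638, -0.079, 0.585], [0.639, -0.076, 0.587], [0.632, -0.086, 0.588]]
[ 0.6109 -0.067   0.0774] [ 0.6119 -0.0672  0.0785] [-0.3 -0.1  0.4]
```

```bash
python3 -m inch '[[0,0.4,1.5,0,0,0,0],[0,0,1.5,0,0,0,0],[0,0,1.2,0,0,0,0],[0,0,0.6,0,0,0,0],[0,0,0,0,0,0,0]]';python3 -m inch '[[0,0,0,0,0,0,0],[0,0,0,0,0,0,0]]'; python3 go.py .615 -.0665 .018; python3 tip.py
```

```text
clock: 11.2
tcp_pos: [0.6146, -0.0672, 0.0287]
orientation: [-0.001, 0.621, 0.784, -0.001]
wrist_force: [0.3, 0.1, -0.2]
finger_gap: -0.0
clock: 11.4
tcp_pos: [0.6162, -0.0678, 0.0308]
orientation: [0.001, 0.621, 0.784, 0.0]
wrist_force: [-0.1, 0.3, 0.1]
finger_gap: 0.0
delta tool cm [ 0.15 -0.08  1.28] tilt deg [0.07 0.04 0.  ] q [-0.24  0.49 -0.11  0.97 -0.    1.1 ] F [-0.1  0.3  0.1] gap 2.6543131693594408e-05 t 11.4 tcp [ 0.6162 -0.0678  0.0308]
side 477 lowest z [[0.609, -0.069, 0.065], [0.613, -0.06, 0.069], [0.617, -0.06, 0.069], [0.625, -0.06, 0.072], [0.61, -0.066, 0.077]]
  z 0.08 24 x 0.599 0.625 y -0.076 -0.056
  z 0.09 29 x 0.6 0.628 y -0.076 -0.056
  z 0.1 22 x 0.6 0.628 y -0.066 -0.056
  z 0.11 40 x 0.587 0.639 y -0.068 -0.051
  z 0.12 59 x 0.588 0.643 y -0.085 -0.049
  z 0.13 28 x 0.596 0.643 y -0.085 -0.049
top 770 lowest z [[0.617, -0.043, 0.479], [0.625, -0.044, 0.485], [0.608, -0.097, 0.536], [0.645, -0.072, 0.538], [0.645, -0.063, 0.541]]
[ 0.6162 -0.0678  0.0308] [ 0.6161 -0.0678  0.0308] [ 1.3 -0.8  0.7]
```

Well centred, with the tip about 12 mm above the cap.

```bash
python3 -m inch '[[0,0,0.4,0,0,0,0],[0,0,0.3,0,0,0,0],[0,0,0.2,0,0,0,0],[0,0,0,0,0,0,0]]'; python3 -m inch '[[0,0,0.15,0,0,0,0],[0,0,0.15,0,0,0,0],[0,0,0,0,0,0,0]]';python3 -m inch '[[0,0,0.15,0,0,0,0],[0,0,0.15,0,0,0,0],[0,0,0,0,0,0,0]]';python3 -m inch '[[0,0,0.15,0,0,0,0],[0,0,0,0,0,0,0]]'
```

```text
clock: 11.9
tcp_pos: [0.6151, -0.0675, 0.0205]
orientation: [-0.0, 0.621, 0.784, -0.0]
wrist_force: [0.1, -0.6, -0.1]
finger_gap: 0.0001
clock: 12.2
tcp_pos: [0.6155, -0.0676, 0.018]
orientation: [0.0, 0.621, 0.784, -0.0]
wrist_force: [0.2, 0.4, 0.1]
finger_gap: -0.0002
clock: 12.5
tcp_pos: [0.6157, -0.0677, 0.0151]
orientation: [0.0, 0.621, 0.784, 0.0]
wrist_force: [0.5, 0.1, 1.8]
finger_gap: 0.0
clock: 12.7
tcp_pos: [0.6157, -0.0677, 0.0135]
orientation: [0.0, 0.621, 0.784, 0.0]
wrist_force: [-0.4, 0.4, 1.0]
finger_gap: 0.0001
```

```bash
python3 -m inch '[[0,0,0.15,0,0,0,0],[0,0,0,0,0,0,0]]';python3 -m inch '[[0,0,0.1,0,0,0,0],[0,0,0,0,0,0,0]]'
```

```text
clock: 12.9
tcp_pos: [0.6156, -0.0677, 0.012]
orientation: [0.0, 0.621, 0.784, 0.0]
wrist_force: [-0.3, -0.7, 1.3]
finger_gap: -0.0002
clock: 13.1
tcp_pos: [0.6157, -0.0677, 0.0113]
orientation: [0.0, 0.621, 0.784, 0.0]
wrist_force: [-1.1, 0.4, 5.3]
finger_gap: -0.0001
```

```bash
python3 -m inch '[[0,0,0.15,0,0,0,0],[0,0,0,0,0,0,0]]';python3 -m inch '[[0,0,0.1,0,0,0,0],[0,0,0,0,0,0,0]]'
```

```text
clock: 13.3
tcp_pos: [0.6157, -0.0677, 0.01]
orientation: [0.0, 0.621, 0.784, 0.0]
wrist_force: [-1.3, 0.6, 6.8]
finger_gap: 0.0001
clock: 13.5
tcp_pos: [0.6157, -0.0677, 0.0092]
orientation: [0.0, 0.621, 0.784, 0.0]
wrist_force: [-2.1, 0.9, 7.9]
finger_gap: 0.0001
```

```bash
python3 -m inch '[[0,0,-1,0,0,0,0],[0,0,-3,0,0,0,0],[0,0,-4,0,0,0,0],[0,0,-4,0,0,0,0],[0,0,0,0,0,0,0]]'; cat > chk.py <<'E'
from h import *
for cam in("side","top"):
  p=vision.read_camera(cam)
  for n,c in dict(round=(.581,.268),bar=(.615,-.0665),ell=(.461,.115),square=(.4855,-.255)).items():
    r=[]
    for z in(.054,.047):
        u,v,_=proj(p,[*c,z]); q=[world(p,u+a,v+b)[2] for a in(-1,0,1) for b in(-1,0,1)]; r.append(np.median(q))
    print(cam,n,np.round(r,4))
E
python3 chk.py
python3 go.py .461 .115 .09
```

```text
clock: 14.0
tcp_pos: [0.6191, -0.0684, 0.1351]
orientation: [0.005, 0.621, 0.784, 0.002]
wrist_force: [1.5, 0.5, 0.5]
finger_gap: 0.0001
side round [0.0439 0.0451]
side bar [0.0307 0.0452]
side ell [0.0511 0.051 ]
side square [0.4758 0.4724]
top round [0.0476 0.0475]
top bar [0.6586 0.6586]
top ell [0.0514 0.0519]
top square [0.0539 0.0533]
delta tool cm [ 21.34 -10.95   3.93] tilt deg [ 0.12  0.07 -0.  ] q [-0.24  0.42  0.04  1.19 -0.    1.1 ] F [-0.3  0.4  0. ] gap -0.00015806551503584198 t 14.1 tcp [ 0.6162 -0.0678  0.1298]
```

The bar is down. Next, the L key.

```bash
python3 -m inch '[[3.5,-1.8,0,0,0,0,0],[3.5,-1.8,0,0,0,0,0],[3.5,-1.8,0,0,0,0,0],[3.5,-1.8,0,0,0,0,0],[3.5,-1.8,0.5,0,0,0,0]]'; python3 -m inch '[[3.5,-1.8,1,0,0,0,0],[0,0,1.5,0,0,0,0],[0,0,2,0,0,0,0],[0,0,0,0,0,0,0],[0,0,0,0,0,0,0]]'; python3 go.py .461 .115 .03; python3 tip.py; python3 chk.py
```

```text
clock: 14.6
tcp_pos: [0.4857, 0.0832, 0.1221]
orientation: [-0.001, 0.621, 0.784, -0.001]
wrist_force: [0.4, 0.7, -0.4]
finger_gap: 0.0001
clock: 15.1
tcp_pos: [0.461, 0.1121, 0.0775]
orientation: [-0.001, 0.621, 0.784, -0.001]
wrist_force: [0.3, -0.9, -0.2]
finger_gap: 0.0001
delta tool cm [0.28 0.08 4.75] tilt deg [-0.19 -0.03  0.  ] q [ 0.07  0.2  -0.41  0.97 -0.    1.41] F [ 0.3 -0.9 -0.2] gap 0.0001276266219281437 t 15.1 tcp [0.461  0.1121 0.0775]
side 661 lowest z [[0.453, 0.115, 0.113], [0.457, 0.121, 0.115], [0.465, 0.123, 0.118], [0.451, 0.116, 0.119], [0.454, 0.12, 0.124]]
  z 0.11 2 x 0.452 0.453 y 0.115 0.119
  z 0.12 27 x 0.447 0.471 y 0.102 0.124
  z 0.13 38 x 0.446 0.471 y 0.101 0.123
top 966 lowest z [[0.489, 0.112, 0.585], [0.491, 0.11, 0.585], [0.489, 0.122, 0.587], [0.487, 0.103, 0.588], [0.489, 0.104, 0.589]]
[0.461  0.1121 0.0775] [0.4626 0.112  0.0788] [ 0.1 -0.6  0. ]
side round [0.0435 0.0454]
side bar [0.2759 0.2702]
side ell [0.0508 0.0514]
side square [0.0495 0.0508]
top round [0.0463 0.0463]
top bar [0.0466 0.0466]
top ell [0.5995 0.5984]
top square [0.0548 0.0544]
```

```bash
python3 -m inch '[[0.3,0,1.5,0,0,0,0],[0,0,1.5,0,0,0,0],[0,0,1.2,0,0,0,0],[0,0,0.5,0,0,0,0],[0,0,0,0,0,0,0]]';python3 -m inch '[[0,0,0,0,0,0,0],[0,0,0,0,0,0,0]]'; python3 go.py .461 .115 .018; python3 tip.py
```

```text
clock: 15.8
tcp_pos: [0.4613, 0.1149, 0.0311]
orientation: [-0.0, 0.621, 0.784, -0.0]
wrist_force: [0.1, 0.3, 0.2]
finger_gap: -0.0002
clock: 16.0
tcp_pos: [0.4624, 0.1151, 0.0322]
orientation: [0.0, 0.621, 0.784, 0.0]
wrist_force: [0.2, 0.3, -0.1]
finger_gap: -0.0001
delta tool cm [ 0.02 -0.14  1.42] tilt deg [0.07 0.02 0.  ] q [ 0.08  0.24 -0.48  0.85 -0.    1.42] F [ 0.2  0.3 -0.1] gap -6.413944247062843e-05 t 16.0 tcp [0.4624 0.1151 0.0322]
side 595 lowest z [[0.455, 0.118, 0.069], [0.462, 0.124, 0.071], [0.465, 0.125, 0.073], [0.449, 0.116, 0.075], [0.448, 0.114, 0.078]]
  z 0.08 31 x 0.446 0.474 y 0.104 0.126
  z 0.09 33 x 0.447 0.473 y 0.105 0.128
  z 0.1 27 x 0.446 0.472 y 0.112 0.127
  z 0.11 38 x 0.434 0.486 y 0.116 0.133
  z 0.12 85 x 0.433 0.49 y 0.099 0.134
  z 0.13 40 x 0.436 0.489 y 0.1 0.134
top 863 lowest z [[0.491, 0.122, 0.538], [0.489, 0.119, 0.539], [0.491, 0.113, 0.539], [0.489, 0.126, 0.54], [0.489, 0.12, 0.542]]
[0.4624 0.1151 0.0322] [0.4623 0.1151 0.0321] [-0.4  0.1 -0.8]
```

```bash
python3 -m inch '[[0,-0.1,0.4,0,0,0,0],[0,0,0.4,0,0,0,0],[0,0,0.3,0,0,0,0],[0,0,0,0,0,0,0]]'; python3 -m inch '[[0,0,0.15,0,0,0,0],[0,0,0.15,0,0,0,0],[0,0,0,0,0,0,0]]';python3 -m inch '[[0,0,0.15,0,0,0,0],[0,0,0.15,0,0,0,0],[0,0,0,0,0,0,0]]';python3 -m inch '[[0,0,0.15,0,0,0,0],[0,0,0,0,0,0,0]]'
```

```text
clock: 16.5
tcp_pos: [0.4602, 0.1148, 0.0199]
orientation: [-0.0, 0.621, 0.784, -0.0]
wrist_force: [0.6, -0.6, -0.2]
finger_gap: 0.0001
clock: 16.8
tcp_pos: [0.4608, 0.1149, 0.0175]
orientation: [0.0, 0.621, 0.784, 0.0]
wrist_force: [1.1, 0.1, -0.7]
finger_gap: 0.0003
clock: 17.1
tcp_pos: [0.4609, 0.1149, 0.0145]
orientation: [0.0, 0.621, 0.784, 0.0]
wrist_force: [-0.1, 0.9, 0.6]
finger_gap: -0.0004
clock: 17.3
tcp_pos: [0.4609, 0.1149, 0.013]
orientation: [0.0, 0.621, 0.784, 0.0]
wrist_force: [0.8, -0.3, 0.6]
finger_gap: -0.0001
```

```bash
python3 -m inch '[[0,0,0.15,0,0,0,0],[0,0,0,0,0,0,0]]';python3 -m inch '[[0,0,0.1,0,0,0,0],[0,0,0,0,0,0,0]]'
```

```text
clock: 17.5
tcp_pos: [0.461, 0.1149, 0.0116]
orientation: [0.0, 0.621, 0.784, 0.0]
wrist_force: [-1.6, -0.3, 3.9]
finger_gap: -0.0
clock: 17.7
tcp_pos: [0.461, 0.1149, 0.0107]
orientation: [0.0, 0.621, 0.784, 0.0]
wrist_force: [-1.1, -0.3, 5.7]
finger_gap: -0.0002
```

```bash
python3 -m inch '[[0,0,0.15,0,0,0,0],[0,0,0,0,0,0,0]]';python3 -m inch '[[0,0,0.1,0,0,0,0],[0,0,0,0,0,0,0]]'
```

```text
clock: 17.9
tcp_pos: [0.461, 0.1149, 0.0094]
orientation: [0.0, 0.621, 0.784, 0.0]
wrist_force: [-2.7, -0.1, 8.1]
finger_gap: -0.0001
clock: 18.1
tcp_pos: [0.461, 0.1149, 0.0086]
orientation: [0.0, 0.621, 0.784, 0.0]
wrist_force: [-0.9, -0.6, 8.9]
finger_gap: -0.0002
```

```bash
python3 -m inch '[[0,0,-1,0,0,0,0],[0,0,-3,0,0,0,0],[0,0,-4,0,0,0,0],[0,0,-4,0,0,0,0],[0,0,0,0,0,0,0]]'; python3 -m inch '[[-4,0,-2,0,0,0,0],[-4,0,-2,0,0,0,0],[-4,0,0,0,0,0,0],[-4,0,0,0,0,0,0],[0,0,0,0,0,0,0]]';python3 chk.py; python3 - <<'E'
from h import *
for c in("top","side"):
    cv2.imwrite(f"pics/end_{c}.png",cv2.resize(vision.read_camera(c)["pixels"][:,:,::-1],(800,600)))
E
```

```text
clock: 18.6
tcp_pos: [0.4644, 0.1152, 0.1334]
orientation: [0.003, 0.621, 0.784, 0.003]
wrist_force: [1.2, -0.1, -0.5]
finger_gap: 0.0002
clock: 19.1
tcp_pos: [0.4983, -0.045, 0.1676]
orientation: [0.001, 0.623, 0.782, -0.0]
wrist_force: [-0.9, 0.9, -0.1]
finger_gap: -0.0002
side round [0.044  0.0451]
side bar [0.0268 0.0453]
side ell [0.0434 0.0443]
side square [0.0501 0.0513]
top round [0.0468 0.0467]
top bar [0.048 0.048]
top ell [0.0464 0.0468]
top square [0.0539 0.053 ]
```

View pics/end_top.png

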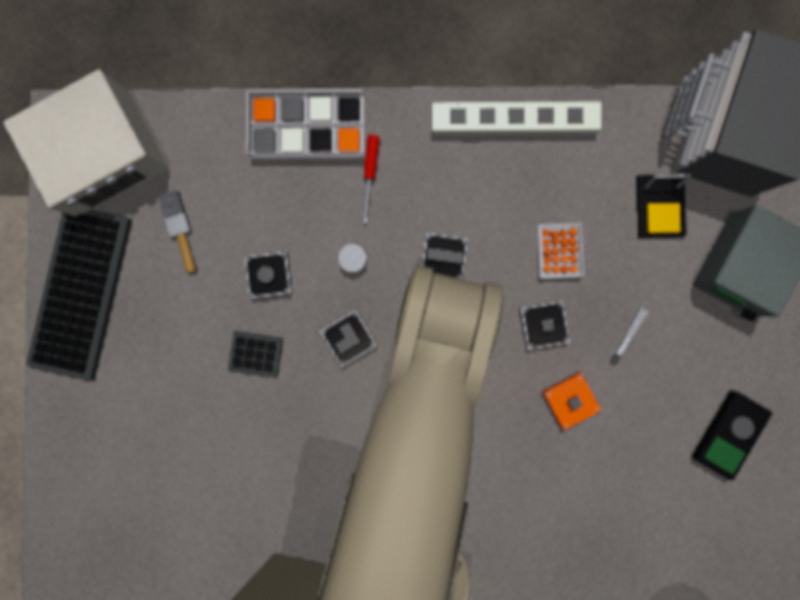

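View pics/end_side.png

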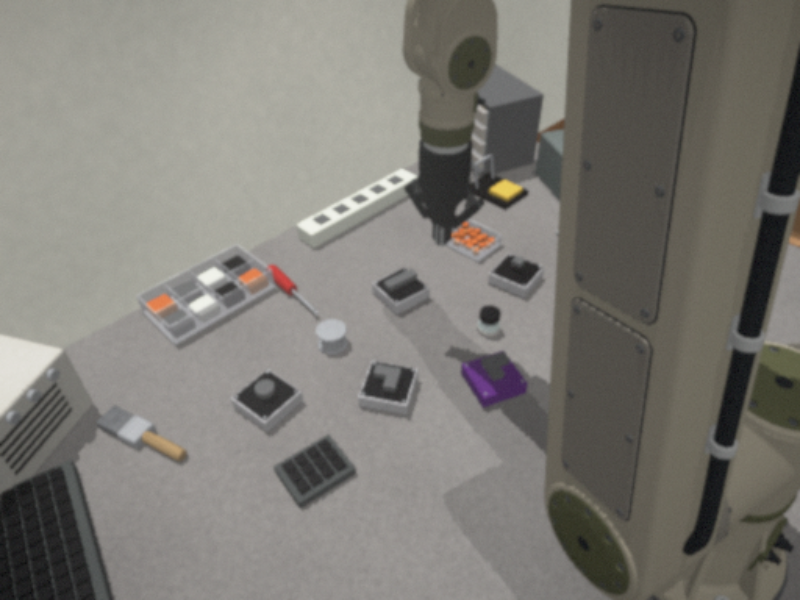

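The final pictures show every block and bystander where it was at the start. In the top picture the round key is at (265,273), the bar at (444,256), the L at (349,338) and the square at (546,325). The arm hangs clear above the bench.

```bash
python3 -m inch '[[0,0,0,0,0,0,0],[0,0,0,0,0,0,0]]'; python3 -c "
from workcell import workorder; print(workorder.hand_in())"
```

```text
clock: 19.5
tcp_pos: [0.497, -0.0398, 0.168]
orientation: [-0.0, 0.62, 0.784, -0.0]
wrist_force: [-0.2, 0.5, 0.1]
finger_gap: 0.0001
the job is handed in; nothing more can be done
None
```

I pressed the round, long bar and L-shaped keys in that order with the closed fingertips and handed the job in at about 19.5 s. No verdict was reported.

- **Press force:** the highest wrist reading was about 9 N (limit 20 N), with each cap pressed into its soft cushion before I let go.
- **Key heights at the end (top camera):** round 46.7 mm, bar 48.0 mm and L 46.6 mm, against 47 mm for fully down. The square abort key read about 53.5 mm, so it is still up.
- **Blocks and bystanders:** those visible in the final pictures sit where they started, and the arm was clear of everything. I compared these by eye and did not measure them.
- **Disagreements:**
  - The reported TCP height was about 36 mm lower than the fingertip seen in the side camera. I went by the camera and the contact force instead, and all three keys made contact at about the same reported height.
  - The side camera reads heights about 3 mm lower than the top camera. One of its bar readings hit the block plate beside the cap, so I disregarded it.

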